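# Fit the 24 mm cap socket to the torque driver

## Robot

A 6-joint arm with a two-finger parallel gripper is mounted at the origin on the work surface. World frame = base frame: x ahead of the robot, y to its left, z up, the work surface at z = 0. Lengths are in m, angles in rad, forces in N, time in s.
With the tool pointing down it reaches from about 0.3 to 0.775 m from the base axis. Payload 14.6 kg.
Tool frame: the origin (TCP) lies midway between the tips of the shut fingers; the grasp point (between the pads) lies 19 mm behind it (ctrl.tcp_to_grasp is the distance from the TCP to the grasp point, in m); x points along the fingers, y is the direction in which the jaws open and shut, and the axes are right-handed (so a half turn about x gives the same grasp; the last joint's range is limited). The gripper opens to 94 mm and grips with 3 to 60 N. Pads are 16 mm wide; open, the fingers measure 119 mm over their backs; the gripper's body (75 mm by 177 mm) begins 78 mm behind the grasp point.
Start: joints at [-0.067, 0.3, 1.521, -0, 1.321, -0.067], TCP at [0.55, -0, 0.205] pointing down, gripper open.
Joint ranges: [-3.03, 3.03], [-0.79, 2.21], [0.23, 2.52], [-1.04, 4.18], [0, 3.07], [-2.55, 2.55]. Speed limits (rad/s): [2.22, 2.22, 2.57, 3.14, 3.14, 3.14].

## Interface

Orientations are given as [roll, pitch, yaw] about the fixed x, y, z axes, in that order (R = Rz(yaw) Ry(pitch) Rx(roll)).
In Python, from station import ctrl gives the robot as it stands.
- The arm moves only by the tool jog_arm, never from a script. Its argument "rows" is one flat list of numbers, 7 for each row, row after row: the shift along the world's x, y, z in m, then the turn, a rotation vector about the world's x, y, z in degrees, then the closure, from 0 (fully open) to 1 (shut). A call has 1 to 8 rows; each row shifts and turns the commanded pose from where the row before left it; what a row does not reach is not made up. A row lasts 1/12 s, in which the tool goes at most 41.7 mm and 7.16 degrees, less where a joint would pass 70% of its speed; a pose out of reach is approached as far as the arm can. A call with a gripper value outside its range is refused whole. The fingers move at their own pace and stop on an object; "squeeze" is the grip in N (left out, the last holds). Time passes only in rows, so rows that do not move let the fingers close. It gives the time, the measured TCP pose, the force and the opening at its end, in the units of the state.
- ctrl.get_obs(): the state, without advancing time (a new reading comes with each control period).
- ctrl.camera(name): name is "scene" or "side" or "wrist"; returns (picture, depth): 400x640x3 uint8, red, green, blue; 400x640 float32, m along the optical axis (not along the pixel's ray), 0 where there is no reading.
- ctrl.camera_model(name): a dict with "K" (3x3 intrinsics, pixels), "extrinsics" (4x4, takes a point from camera to world coordinates). Camera axes: x right, y down, z forward; pixel columns grow to the right and rows downward; lengths in m; the calibration is good to about 2 mm. A picture is of the moment at which its call begins: read the wrist's pose just before it. camera_model takes no time and is no camera call; for the wrist camera it gives the pose at the moment of the call.
- ctrl.hand_in(): hands the job in, once; it reports no verdict.
The state is a dict: "time_s": time; "qpos": joint angles; "joint_vel": joint speeds; "tau": joint torques, N m; "ee_pos": TCP position; "eef_rot": TCP orientation; "force": force on the tool from outside, world axes, zero at the start; "moment": the same for the moment, N m; "grip_width": finger opening in m.
Only numpy, scipy, OpenCV 4.12 (cv2) and the standard library are available. Lean on these libraries where they do the work, as an engineer would, in place of code of your own. Each camera call takes 0.05 s, during which the arm holds its last target.

## Task

Fit the blue-banded cap socket, the middle one of the three sizes in the kit case, to the torque driver that is clamped nose-up in its bench stand: feel for the square without forcing it, press the socket straight on until the spring ball clicks and it is fully home, then tug it lightly upward until its small free play is taken up and you feel the ball hold it. Leave it on the driver, fully home and let go, and do not disturb the other sockets, the glass vial or the reagent bottles.

Things in the scene. Friction and masses are not known exactly. Their poses are not given: they have to be found in the camera images.
- socket_mid_centre (a point): The 24 mm cap socket to fit: aluminium, 50 mm tall, about 110 g, blue band. Hub 28 mm across below, cup 36 mm across (band 37 mm) from 25 to 50 mm above the lower rim, open on top: grip it by the cup. This point is on its axis half-way up; z points out of the cup, x and y are square to the flats of its hole. It stands in any of the case's three pockets, turned at random.
- socket_mid_rim (a point): Centre of that socket's lower rim, 25 mm below its centre. Here opens its square hole: 13.6 mm across flats, 20 mm deep, a 7 mm wide lead-in bevel for the ball at the middle of each flat, and a dimple for the spring ball in each of the four flats. Same axes as the socket.
- socket_small_centre (a point): The small cap socket (green band, cup 30 mm across, 50 mm tall), to be left alone in its pocket; this point is on its axis, half-way up.
- socket_large_centre (a point): The large cap socket (yellow band, cup 50 mm across, 50 mm tall), to be left alone in its pocket; this point is on its axis, half-way up.
- case: Open kit case flat on the bench, fixed, 180 x 300 mm, walls 18 mm high, lid folded flat beyond +x. Origin: centre of its underside; y along the long side. Insert 14 mm thick; three socket pockets (35 mm square, floor 4 mm above the bench) at x = -30 mm, y = -90, 0, 90 mm, any socket in any of them; the reagent bottles at x = 50 mm, y = -100 and -60 mm.
- shoulder (a point): Centre of the driver's flat steel shoulder, 27 mm across, 166 mm above the bench, on the drive's axis, z up. Home: the socket's rim rests on it (socket centre 25 mm above it). Out of line, the rim is stopped 14 to 17 mm above it. Locked on, the socket has about 2 mm of free play upward before the ball holds it. A push of over 30 N harms the torque mechanism.
- drive_tip (a point): Top of the square drive, 17 mm above the shoulder: steel, 12.7 mm across flats, its last 1.5 mm tapered to 9.2 mm. THE SQUARE'S ANGLE ABOUT z IS NOT MEASURED (these axes do not turn with it): it is wherever the ratchet was left, held by 0.3 N m of friction. Find it by turning the socket under light pressure; it fits every 90 degrees, within about 5 degrees.
- ball_level (a point): Point on the drive's axis at the height of the spring ball, 9.4 mm above the shoulder. The ball stands 2.8 mm out of one flat. Once in line the socket slides on freely until its rim is about 11 mm above the shoulder, takes a push of 8 to 20 N over the ball, then snaps through (ball clicks into the dimple) and is free down to the shoulder. A tug of 4 to 5 N is a fair check; over 9 N may pull it off.
- driver: The torque driver in its stand, all fixed: grey grip 44 mm across, clamped upright by two ring clamps to a steel column (140 mm tall) 80 mm behind it (+x of this body), on a base plate 170 x 110 x 12 mm. Origin: on the bench under the driver's axis. Nothing of it is taller than the drive.
- vial: A capped glass sample vial, 26 mm across, 77 mm tall, standing loose on the bench; leave alone. Origin: centre of its underside.
- reagent: Black reagent bottle, 24 mm square, 64 mm tall, loose in the case; leave alone. Origin: centre of its underside.
- reagent_b: Second black reagent bottle (white cap), 24 mm square, 64 mm tall, loose in the case; leave alone. Origin: centre of its underside.
Not all that is in view belongs to the job. Leave any orange or red look-alike of the part that bears socket_mid_centre alone.

How it is judged:
On the way, in this order (a step that is already met when the one before it is completed fails the run):
1. the blue-banded socket is lifted out of the case (height (world z) of socket_mid_centre above 0.08 m), for 0.1 s.
2. it is pressed fully home on the square: its lower rim within 1.5 mm of the driver's shoulder, centred within 2.5 mm, upright (z of socket_mid_centre in the frame of shoulder between 0.022 and 0.0265 m and horizontal distance between socket_mid_centre and shoulder below 0.0025 m and angle between socket_mid_centre's own z axis and vertical below 0.08 rad), for 0.1 s.
3. it is tugged upward: raised off the shoulder and held back by the ball with 2.5 N or more (z of socket_mid_centre in the frame of shoulder between 0.0265 and 0.031 m and contact force between socket_mid and driver above 2.5 N), for 0.05 s.
At the end, for the whole second after the job is handed in: The blue-banded socket sits on the driver's square, its lower rim within 2.5 mm of the shoulder (so the ball is in its dimple), centred within 2.5 mm, tilted less than 0.08 rad and at rest; the green and yellow sockets are within 20 mm of where they were (z of socket_mid_centre in the frame of shoulder between 0.022 and 0.0275 m and horizontal distance between socket_mid_centre and shoulder below 0.0025 m and angle between socket_mid_centre's own z axis and vertical below 0.08 rad and linear speed of socket_mid below 0.02 m/s and distance of each of socket_small_centre, socket_large_centre from where it was at the start of the episode below 0.02 m); the robot touches nothing.
It fails at once if the socket is forced: over 45 N in all between it and the driver, on the tip of the square (rim over 12 mm above the shoulder) or down on the shoulder (rim within 1.5 mm of it) (contact force between socket_mid and driver above 45 N and (z of socket_mid_centre in the frame of shoulder above 0.037 m or z of socket_mid_centre in the frame of shoulder below 0.0265 m)).
It fails at once if another socket is lifted or shoved (20 mm) (distance of any of socket_small_centre, socket_large_centre from where it was at the start of the episode above 0.02 m).
It fails at once if the vial or a reagent bottle is moved 20 mm or tipped (distance of any of vial, reagent, reagent_b from where it was at the start of the episode above 0.02 m or angle between any of vial, reagent, reagent_b's own z axis and vertical above 0.3 rad).
It also fails if it takes over 69 s, if anything falls off the work surface, if the arm or the gripper's body presses on something with over 40 N, if the wrist force passes 120 N, or if a joint passes its speed limit or range.

## Working session

There is one attempt and no reset: what is moved stays moved. The work goes in short steps, Python scripts to look and compute and a tool call to move; the robot and the scene stay as the last step left them, time stands still between calls to the robot, and variables do not carry over. Pictures are saved under pics/ and viewed, and the job is handed in when it is done.

Besides the shell and the picture viewer there is one more tool, called after "Call:" by a JSON object that holds its "op" and its "data", one argument or row to a line. jog_arm: Moves the arm, as the interface text tells. Its arguments: {"type":"object","properties":{"rows":{"type":"array"},"squeeze":{"type":"number"}},"required":["rows"]}

```bash
mkdir -p pics; cat > h.py <<'E'
import numpy as np, cv2
from station import ctrl
def shot(n):
    m=ctrl.camera_model(n); p,d=ctrl.camera(n)
    np.savez(f'{n}.npz',p=p,d=d,K=m['K'],T=m['extrinsics']); return p,d
def load(n):
    z=np.load(f'{n}.npz'); return z['p'],z['d'],z['K'],z['T']
def ray(K,T,u,v,z):
    r=T[:3,:3]@np.linalg.inv(K)@np.array([u,v,1.]); o=T[:3,3]; return o+r*(z-o[2])/r[2]
def pt(K,T,u,v,d):
    return T[:3,:3]@(np.linalg.inv(K)@np.array([u,v,1.])*d)+T[:3,3]
def cloud(d,K,T):
    v,u=np.mgrid[:d.shape[0],:d.shape[1]]
    c=np.stack([(u-K[0,2])/K[0,0]*d,(v-K[1,2])/K[1,1]*d,d],-1)
    return c@T[:3,:3].T+T[:3,3]
E
python3 - <<'E'
from h import *
for n in ['scene','side','wrist']:
    p,d=shot(n); cv2.imwrite(f'pics/{n}0.png',p[:,:,::-1]); K,T=load(n)[2:]; print(n,K[0,0],T[:3,3].round(3),T[:3,2].round(2),(d>0).mean())
o=ctrl.get_obs(); print(o)
E
```

```text
scene 442.34172021097805 [ 1.055 -0.188  1.143] [-0.51  0.17 -0.85] 0.99601171875
side 404.7702850278395 [-0.061 -0.459  0.901] [ 0.5   0.47 -0.73] 0.99614453125
wrist 354.7953161905564 [0.549 0.077 0.384] [-0.   -0.27 -0.96] 0.99616796875
{'time_s': 0.15, 'qpos': array([-6.66030190e-02,  3.00312924e-01,  1.52141975e+00,  5.68074305e-06,
        1.32069223e+00, -6.66197555e-02]), 'joint_vel': array([ 0.00096144, -0.00233044, -0.00133169, -0.00129227,  0.00013299,
       -0.00096575]), 'tau': array([-2.50185103e-04, -5.31960297e+01, -3.52822959e+01,  7.07691838e-02,
        2.35654798e-02, -3.66386917e-05]), 'ee_pos': array([5.49809428e-01, 9.61047505e-06, 2.05041348e-01]), 'eef_rot': array([-1.64402796,  1.56996406,  3.06837635]), 'force': array([-0.37775626, -0.62636669,  0.53231665]), 'moment': array([-0.00367971,  0.01652386, -0.00250236]), 'grip_width': 0.09418266093026238}
```

View pics/scene0.png

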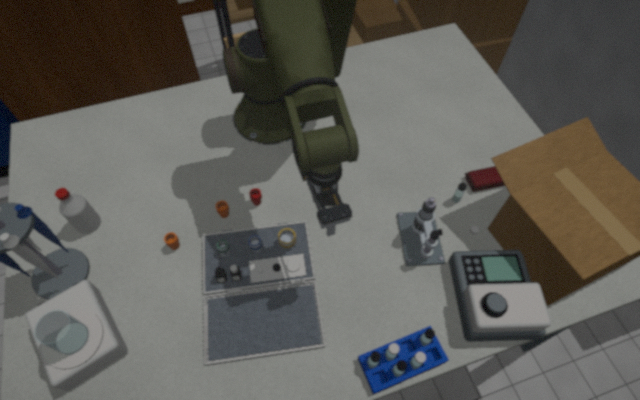

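View pics/side0.png

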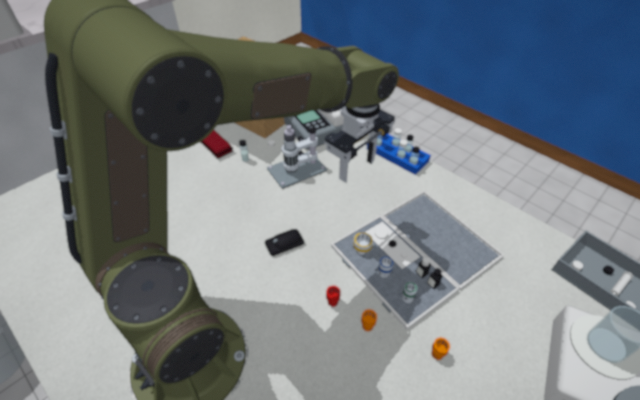

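View pics/wrist0.png

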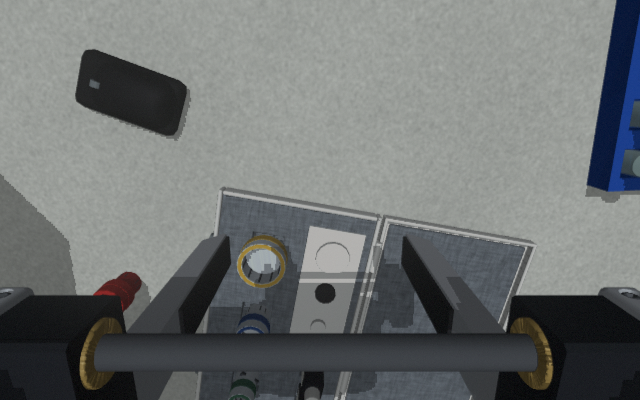

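Three sockets are in the case: yellow at scene (286,237), blue at about (255,243) and green at (222,247). The orange and red look-alikes stand outside the case. I'll enlarge to confirm which is which.

```bash
python3 - <<'E'
from h import *
p,d,K,T=load('scene'); q,d2,K2,T2=load('side')
a=cv2.resize(p[215:295,195:325],None,fx=5,fy=5,interpolation=2)
b=cv2.resize(q[225:315,330:460],None,fx=5,fy=5,interpolation=2)
c=cv2.resize(p[180:280,390:490],None,fx=5,fy=5,interpolation=2)
cv2.imwrite('pics/c_a.png',a[:,:,::-1]);cv2.imwrite('pics/c_b.png',b[:,:,::-1]);cv2.imwrite('pics/c_c.png',c[:,:,::-1])
E
```

```text
(no output)
```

View pics/c_a.png

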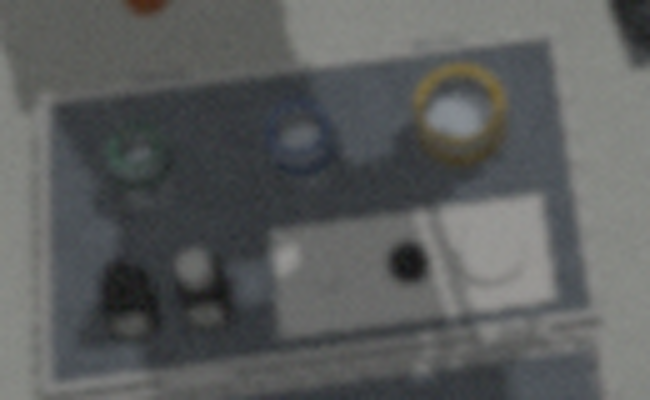

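View pics/c_b.png

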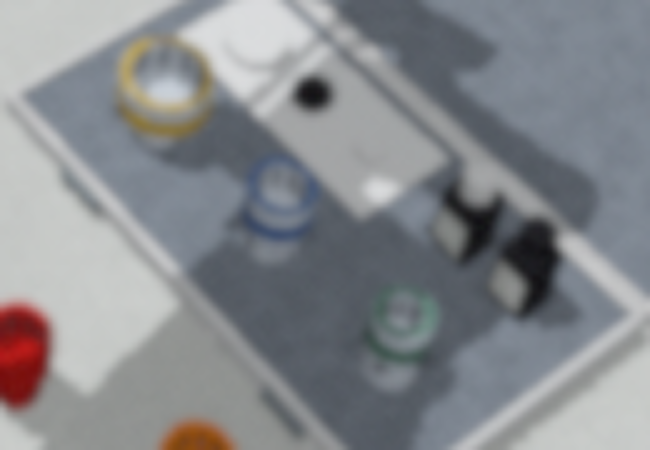

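View pics/c_c.png

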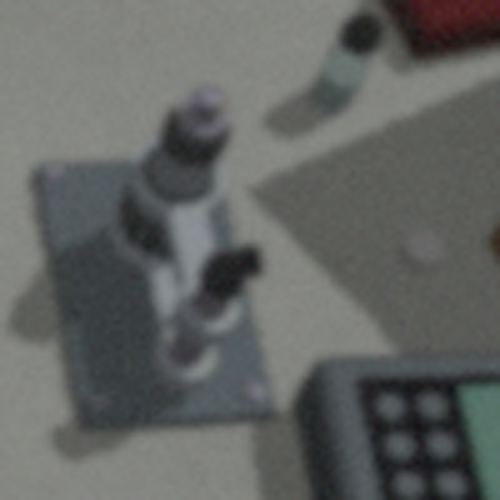

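```bash
python3 - <<'E'
from h import *
S=load('scene');Q=load('side')
for n,a,b in [('blue',(255,241.5),(386.6,261.8)),('green',(222.5,245.5),(410.5,288)),('yellow',(287,237),(363.5,240.5))]:
    print(n,ray(S[2],S[3],*a,.054).round(4),ray(Q[2],Q[3],*b,.054).round(4))
# tip
print('tip scene',ray(S[2],S[3],431.5,199.5,.183).round(4))
cl=cloud(Q[1],Q[2],Q[3]); 
cs=cloud(S[1],S[2],S[3])
for nm,c in(('side',cl),('scene',cs)):
  for lo,hi in((.176,.19),(.168,.176),(.16,.168),(.12,.15)):
    m=(c[...,2]>lo)&(c[...,2]<hi)&(c[...,0]>.4)&(c[...,0]<.75)&(c[...,1]>.15)&(c[...,1]<.45)
    v,u=np.nonzero(m); 
    if len(u): print(nm,lo,len(u),u.mean(),v.mean(),c[m].mean(0).round(4),np.ptp(c[m],0).round(3))
q=Q[0]; cv2.imwrite('pics/c_d.png',cv2.resize(q[115:195,255:355],None,fx=6,fy=6,interpolation=2)[:,:,::-1])
E
```

```text
blue [ 0.4835 -0.1707  0.054 ] [ 0.4793 -0.1724  0.054 ]
green [ 0.4667 -0.2576  0.054 ] [ 0.4591 -0.2601  0.054 ]
yellow [ 0.4986 -0.0837  0.054 ] [ 0.4907 -0.087   0.054 ]
tip scene [0.5809 0.2854 0.183 ]
side 0.176 23 288.82608695652175 127.1304347826087 [0.577  0.2851 0.1818] [0.017 0.015 0.01 ]
side 0.168 13 288.46153846153845 130.53846153846155 [0.5746 0.2849 0.1708] [0.01  0.021 0.006]
side 0.16 39 289.02564102564105 132.76923076923077 [0.5733 0.2815 0.1651] [0.027 0.027 0.007]
side 0.12 160 298.75625 137.59375 [0.6038 0.2725 0.1355] [0.109 0.045 0.029]
scene 0.176 30 431.1333333333333 199.53333333333333 [0.5804 0.2848 0.1824] [0.017 0.018 0.01 ]
scene 0.168 18 429.77777777777777 202.72222222222223 [0.5822 0.2828 0.1707] [0.024 0.026 0.008]
scene 0.16 46 428.8478260869565 203.93478260869566 [0.582  0.2816 0.165 ] [0.028 0.027 0.008]
scene 0.12 164 429.859756097561 224.97560975609755 [0.6262 0.269  0.1363] [0.097 0.042 0.029]
```

View pics/c_d.png

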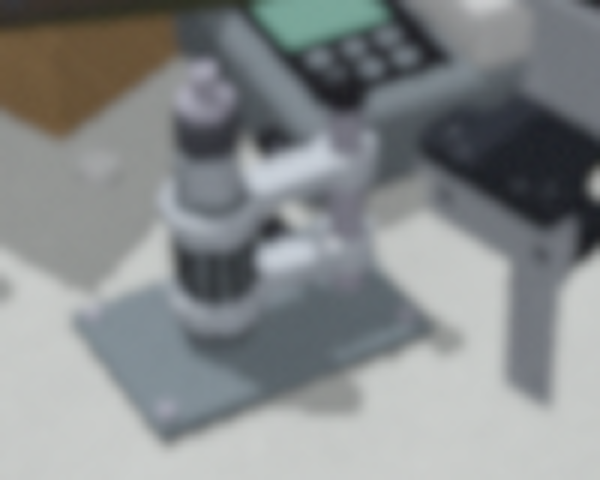

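Blue ring in the middle pocket, scene (255,242) and side (387,262), puts it near (0.481,-0.172). Green and yellow are in the end pockets, with 88 mm spacing against 90 mm nominal. Drive tip is near (0.579,0.285,0.183). Next I'll hover over the socket.

Call:
{"op": "jog_arm", "data": {
  "rows": [-0.0115, -0.0287, 0, 0, 0, -1.7, 0.36, -0.0115, -0.0287, 0, 0, 0, -1.7, 0.36, -0.0115, -0.0287, 0, 0, 0, -1.7, 0.36, -0.0115, -0.0287, 0, 0, 0, -1.7, 0.36, -0.0115, -0.0287, 0, 0, 0, -1.7, 0.36, -0.0115, -0.0287, 0, 0, 0, -1.7, 0.36, 0, 0, 0, 0, 0, 0, 0.36, 0, 0, 0, 0, 0, 0, 0.36],
  "squeeze": 20
}}

```text
time_s: 0.82
ee_pos: [0.4805, -0.1732, 0.2053]
eef_rot: [-1.938, 1.57, 2.594]
force: [-0.1, -0.0, -0.3]
grip_width: 0.0601
```

```bash
python3 - <<'E'
from h import *
p,d=shot('wrist'); cv2.imwrite('pics/w1.png',p[:,:,::-1]); o=ctrl.get_obs(); print(o['ee_pos'],o['eef_rot'],o['qpos'],o['grip_width'])
E
```

```text
[ 0.48090842 -0.1722838   0.20534141] [-2.56670542  1.5705043   1.9669019 ] [-4.15817738e-01  2.12837978e-01  1.63050760e+00  2.08634536e-04
  1.29845898e+00 -2.37092217e-01] 0.0602850417470633
```

View pics/w1.png

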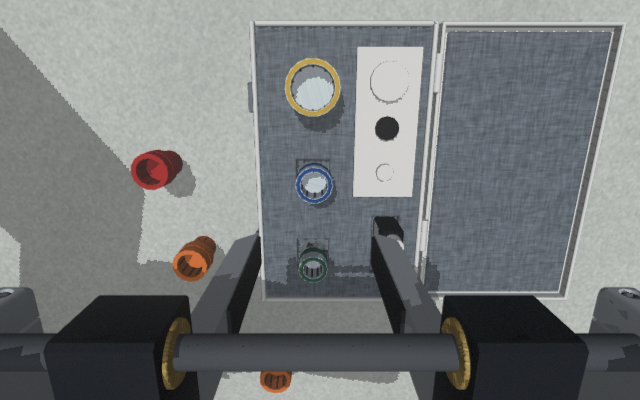

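```bash
python3 - <<'E'
from h import *
p,d,K,T=load('wrist')
hsv=cv2.cvtColor(p,cv2.COLOR_RGB2HSV)
m=((hsv[...,0]>105)&(hsv[...,0]<125)&(hsv[...,1]>120)).astype(np.uint8); m[:155]=0;m[215:]=0;m[:,:285]=0;m[:,345:]=0
v,u=np.nonzero(m); print(len(u),u.min(),u.max(),v.min(),v.max())
h=cv2.convexHull(np.c_[u,v].astype(np.int32)); e=cv2.fitEllipse(h); print(e)
c=e[0]; P=ray(K,T,*c,.054); print('top',P)
cl=cloud(d,K,T); mm=(m>0); print(cl[mm].mean(0), np.percentile(cl[mm][:,2],[5,50,95]))
b=(cl[...,2]>.050)&(cl[...,2]<.058)&(np.hypot(cl[...,0]-P[0],cl[...,1]-P[1])<.03); q=cl[b]; print(b.sum(),q.min(0),q.max(0),(q.min(0)+q.max(0))/2)
o=ctrl.get_obs(); print(ctrl.tcp_to_grasp)
cv2.imwrite('pics/c1.png',cv2.resize(p[145:225,270:360],None,fx=7,fy=7,interpolation=2)[:,:,::-1])
# case edge angle
pts=[ray(K,T,u_,v_,.018) for u_,v_ in((252,22),(264,297))]; dd=pts[0]-pts[1]; print('case y dir', np.degrees(np.arctan2(-dd[0],dd[1])),np.linalg.norm(dd))
E
```

```text
284 296 331 163 202
((313.8072204589844, 182.58226013183594), (34.99238204956055, 39.46836471557617), 1.3590624332427979)
top [ 0.47791586 -0.17282708  0.054     ]
[ 0.47757494 -0.17354013  0.05419542] [0.03711412 0.05426666 0.0554148 ]
550 [ 0.45958478 -0.19272135  0.05018398] [ 0.49483761 -0.15767903  0.05620537] [ 0.47721119 -0.17520019  0.05319467]
0.0188
case y dir -10.474957195102427 0.291672271988189
```

View pics/c1.png

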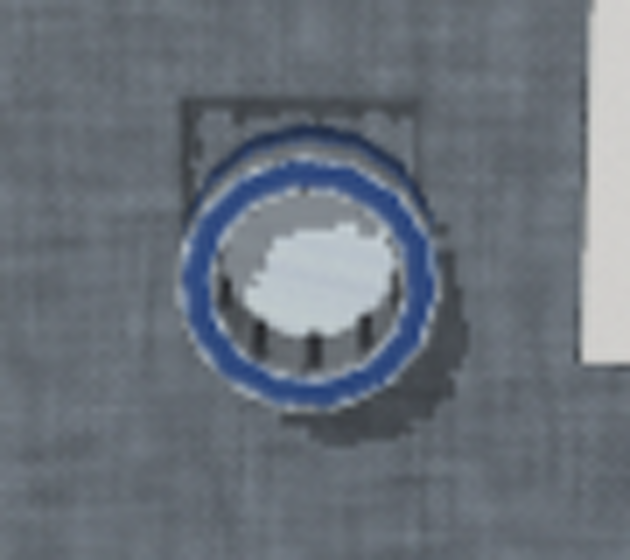

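```bash
python3 - <<'E'
from h import *
p,d,K,T=load('wrist'); cl=cloud(d,K,T)
print(np.percentile(cl[60:190,358:415,2],[1,50,99]),cl[120:190,365].mean(0), cl[200:230,340:360].mean((0,1)))
o=ctrl.get_obs(); print(o['ee_pos'])
from scipy.spatial.transform import Rotation as R
m=R.from_euler('xyz',o['eef_rot']).as_matrix(); print(m.round(3))
E
```

```text
[0.01500901 0.01725517 0.02445213] [ 0.53384671 -0.16179946  0.01704153] [ 0.50794347 -0.22409993  0.0153158 ]
[ 0.48090842 -0.1722838   0.20534141]
[[-0.     0.984 -0.178]
 [ 0.    -0.178 -0.984]
 [-1.    -0.    -0.   ]]
```

Call:
{"op": "jog_arm", "data": {
  "rows": [-0.0031, -0.003, -0.03, 0, 0, 0, 0.42, 0, 0, -0.03, 0, 0, 0, 0.42, 0, 0, -0.03, 0, 0, 0, 0.42, 0, 0, -0.03, 0, 0, 0, 0.42, 0, 0, -0.03, 0, 0, 0, 0.42, 0, 0, -0.02, 0, 0, 0, 0.42, 0, 0, -0.009, 0, 0, 0, 0.42, 0, 0, 0, 0, 0, 0, 0.42]
}}

```text
time_s: 1.53
ee_pos: [0.4774, -0.174, 0.0248]
eef_rot: [-1.837, 1.568, 2.698]
force: [-0.4, -0.5, 0.1]
grip_width: 0.0546
```

```bash
python3 - <<'E'
from h import *
p,d=shot('wrist'); cv2.imwrite('pics/w2.png',p[:,:,::-1]); o=ctrl.get_obs(); print(o['ee_pos'],o['force'],o['grip_width'])
E
```

```text
[ 0.47811806 -0.17448009  0.02640043] [-1.01970311 -0.9226032   0.38678127] 0.05419723031203573
```

View pics/w2.png

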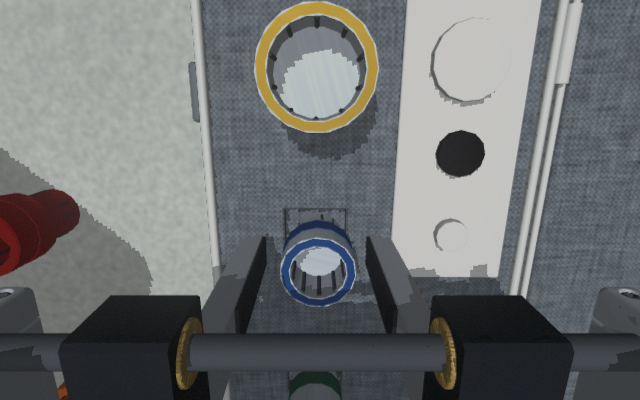

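The blue socket's ring at (319,272) sits between the pads at x 265 and 368. I'll check the remaining y offset from this view.

```bash
python3 - <<'E'
from h import *
p,d,K,T=load('wrist')
hsv=cv2.cvtColor(p,cv2.COLOR_RGB2HSV)
m=((hsv[...,0]>105)&(hsv[...,0]<125)&(hsv[...,1]>120)).astype(np.uint8); m[:200]=0;m[320:]=0;m[:,:275]=0;m[:,365:]=0
v,u=np.nonzero(m); print(u.min(),u.max(),v.min(),v.max())
print(ray(K,T,318.5,271.5,.054))
cl=cloud(d,K,T); b=(m>0)&(cl[...,2]>.051)&(cl[...,2]<.058); q=cl[b]; print(len(q),(q.min(0)+q.max(0))/2,np.ptp(q,0)); print(ray(K,T,318.5,(v.max()+.5)-0,.054))
E
```

```text
281 354 220 305
[ 0.47800291 -0.17444613  0.054     ]
1241 [ 0.47746922 -0.17507259  0.05412648] [0.03370537 0.03438299 0.00384924]
[ 0.4748555  -0.19217732  0.054     ]
```

Aligned to within 1 mm, so I'll close and lift.

Call:
{"op": "jog_arm", "data": {
  "rows": [0, 0, 0, 0, 0, 0, 1, 0, 0, 0, 0, 0, 0, 1, 0, 0, 0, 0, 0, 0, 1, 0, 0, 0, 0, 0, 0, 1, 0, 0, 0, 0, 0, 0, 1, 0, 0, 0, 0, 0, 0, 1],
  "squeeze": 30
}}

```text
time_s: 2.08
ee_pos: [0.4785, -0.1755, 0.0275]
eef_rot: [1.361, 1.569, -0.387]
force: [-1.2, 0.9, 7.2]
grip_width: 0.0362
```

Call:
{"op": "jog_arm", "data": {
  "rows": [0, 0, 0.01, 0, 0, 0, 1, 0, 0, 0.03, 0, 0, 0, 1, 0, 0, 0.035, 0, 0, 0, 1, 0, 0, 0.035, 0, 0, 0, 1, 0, 0, 0.035, 0, 0, 0, 1, 0, 0, 0.035, 0, 0, 0, 1, 0, 0, 0.035, 0, 0, 0, 1, 0, 0, 0.035, 0, 0, 0, 1]
}}

```text
time_s: 2.75
ee_pos: [0.4772, -0.1749, 0.2791]
eef_rot: [1.278, 1.57, -0.471]
force: [0.8, -1.1, -0.9]
grip_width: 0.0359
```

Call:
{"op": "jog_arm", "data": {
  "rows": [0.009, 0.036, 0, 0, 0, 0, 1, 0.009, 0.036, 0, 0, 0, 0, 1, 0.009, 0.036, 0, 0, 0, 0, 1, 0.009, 0.036, 0, 0, 0, 0, 1, 0.009, 0.036, 0, 0, 0, 0, 1, 0.009, 0.036, 0, 0, 0, 0, 1, 0.009, 0.036, 0, 0, 0, 0, 1, 0.009, 0.036, 0, 0, 0, 0, 1]
}}

```text
time_s: 3.42
ee_pos: [0.5496, 0.1146, 0.2773]
eef_rot: [1.738, 1.57, -0.01]
force: [1.1, -0.7, -0.5]
grip_width: 0.0362
```

Call:
{"op": "jog_arm", "data": {
  "rows": [0.008, 0.032, 0, 0, 0, 0, 1, 0.008, 0.032, 0, 0, 0, 0, 1, 0, 0.032, -0.02, 0, 0, 0, 1, 0, 0, -0.025, 0, 0, 0, 1, 0, 0, -0.025, 0, 0, 0, 1, 0, 0, -0.02, 0, 0, 0, 1, 0, 0, 0, 0, 0, 0, 1, 0, 0, 0, 0, 0, 0, 1]
}}

```text
time_s: 4.08
ee_pos: [0.5656, 0.2087, 0.1869]
eef_rot: [-1.093, 1.57, -2.842]
force: [-0.2, 0.5, -0.5]
grip_width: 0.0363
```

```bash
python3 - <<'E'
from h import *
p,d=shot('wrist'); cv2.imwrite('pics/w3.png',p[:,:,::-1]); o=ctrl.get_obs(); print(o['ee_pos'],o['force'],o['grip_width'],o['qpos'])
p,d=shot('side'); cv2.imwrite('pics/c_e.png',cv2.resize(p[85:205,255:395],None,fx=5,fy=5,interpolation=2)[:,:,::-1])
E
```

```text
[0.56620099 0.20878253 0.1881138 ] [ 1.11773748  0.48216094 -0.06227882] 0.036310319373673614 [ 2.92590352e-01  4.32012362e-01  1.38250065e+00 -7.79083362e-06
  1.32582575e+00  4.70777318e-01]
```

View pics/w3.png

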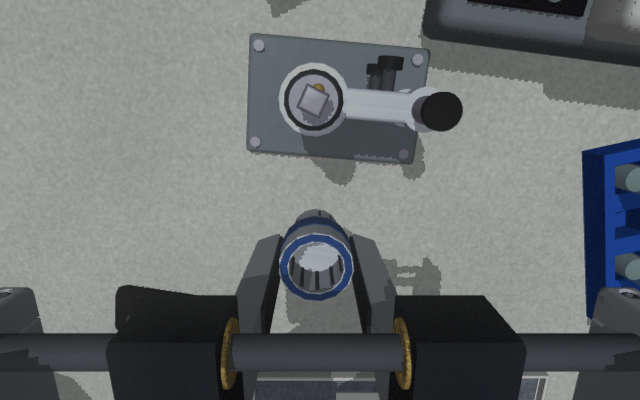

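View pics/c_e.png

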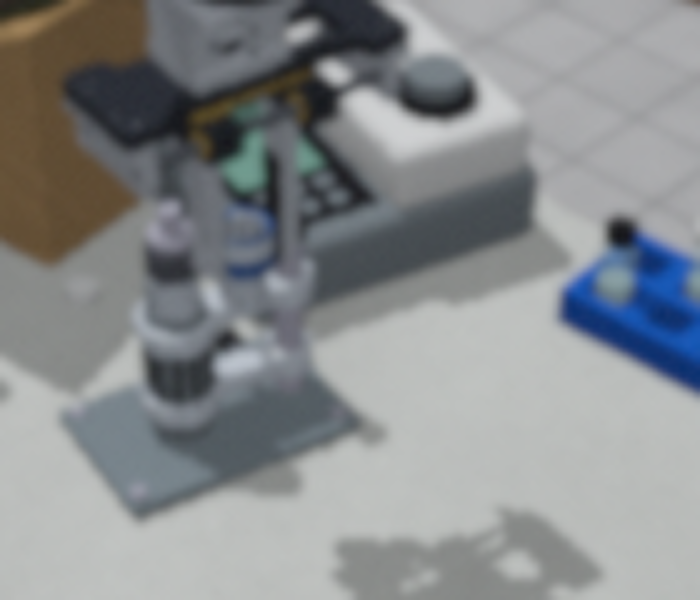

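Seen from above, the drive's square is at (313,100) with the gold ball at (319,87). I'll measure both.

```bash
python3 - <<'E'
from h import *
p,d,K,T=load('wrist')
cv2.imwrite('pics/c3.png',cv2.resize(p[65:135,275:350],None,fx=8,fy=8,interpolation=2)[:,:,::-1])
cv2.imwrite('pics/c3b.png',cv2.resize(p[200:310,260:370],None,fx=5,fy=5,interpolation=2)[:,:,::-1])
cl=cloud(d,K,T); b=(cl[...,2]>.178)&(np.hypot(cl[...,0]-.58,cl[...,1]-.285)<.02); q=cl[b];v,u=np.nonzero(b)
print(len(q),q.mean(0),u.mean(),v.mean(),np.median(q[:,2]),cv2.minAreaRect(np.c_[u,v].astype(np.float32)))
b=(cl[...,2]>.161)&(cl[...,2]<.17)&(np.hypot(cl[...,0]-.58,cl[...,1]-.285)<.02); q=cl[b]; print((q.min(0)+q.max(0))/2,np.ptp(q,0))
E
```

```text
1700 [0.57820225 0.2846318  0.29175774] 322.02529411764704 162.15235294117647 0.3659331641338523 ((319.5, 199.5), (639.0, 399.0), -0.0)
[0.57695625 0.28402134 0.16602348] [0.02688622 0.02671912 0.00463629]
```

View pics/c3.png

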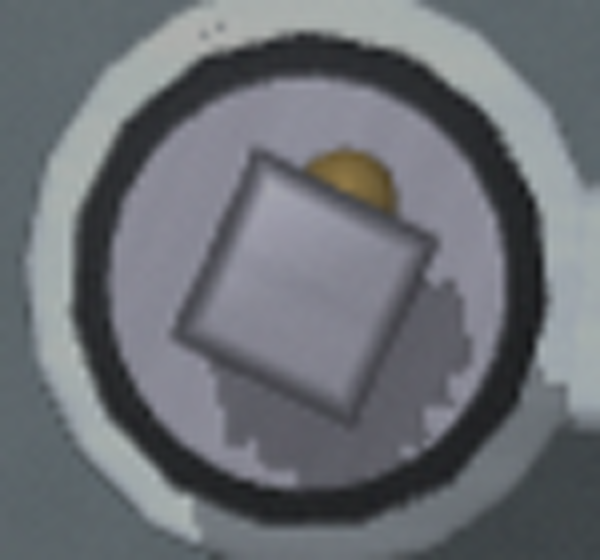

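View pics/c3b.png

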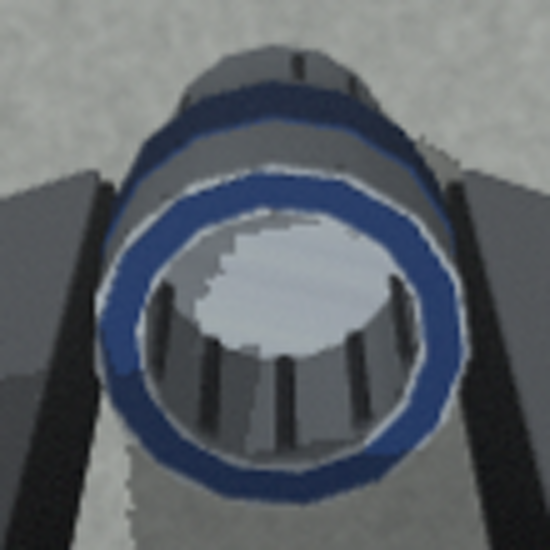

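```bash
python3 - <<'E'
from h import *
p,d,K,T=load('wrist')
print('T saved',T[:3,3])
c=np.array([(258,148),(437,240),(352,422),(176,335)])/8+[275,65]-.4
W=np.array([ray(K,T,*a,.182) for a in c]); print(W.round(4),W.mean(0))
for i in range(4):
    e=W[(i+1)%4]-W[i]; print(np.linalg.norm(e),np.degrees(np.arctan2(e[1],e[0]))%90)
# shoulder circle: crop centre (306,280) r~200 
print('shoulder',ray(K,T,275+307/8-.4,65+283/8-.4,.166))
print('held ring',ray(K,T,260+283/5-.4,200+335/5-.4,.2155), 'width px',(468-97)/5)
for i in range(4):
    print(ctrl.camera_model('wrist')['extrinsics'][:3,3], ctrl.get_obs()['ee_pos']); shot('side')
E
```

```text
T saved [0.57899624 0.28496093 0.36593316]
[[0.5757 0.2928 0.182 ]
 [0.5857 0.2854 0.182 ]
 [0.5785 0.2755 0.182 ]
 [0.5686 0.2827 0.182 ]] [0.57711643 0.28410222 0.182     ]
0.012350702142213954 53.59446310254074
0.012224856629826105 54.24839617506569
0.012264554981211331 54.002888122321906
0.012313559662993426 54.646028528261404
shoulder [0.57708584 0.28428429 0.166     ]
held ring [0.56553889 0.21061167 0.2155    ] width px 74.2
[0.57924273 0.28493561 0.3677126 ] [0.56645692 0.20883998 0.18855594]
[0.57923658 0.28492757 0.36772069] [0.56649714 0.20882996 0.18854776]
[0.57920257 0.28492703 0.36747692] [0.56645726 0.20883046 0.18834121]
[0.5791634  0.28493358 0.36713243] [0.56633742 0.20881173 0.18800279]
```

Drive axis measured at (0.5771,0.2842), with the square at 54° modulo 90. The cup's ribs suggest +4.4° as a first angle to try. I'll rise and move over the drive.

Call:
{"op": "jog_arm", "data": {
  "rows": [0, 0, 0.02, 0, 0, 0, 1, 0, 0, 0.017, 0, 0, 0, 1, 0.0037, 0.025, 0, 0, 0, 2.2, 1, 0.0037, 0.025, 0, 0, 0, 2.2, 1, 0.0036, 0.025, 0, 0, 0, 0, 1, 0, 0, 0, 0, 0, 0, 1, 0, 0, 0, 0, 0, 0, 1, 0, 0, 0, 0, 0, 0, 1]
}}

```text
time_s: 5.05
ee_pos: [0.5769, 0.2834, 0.2237]
eef_rot: [1.044, 1.571, -0.629]
force: [0.2, -0.1, -1.8]
grip_width: 0.0359
```

```bash
python3 - <<'E'
from h import *
for i in range(4):
    o=ctrl.get_obs(); print(o['ee_pos'],o['force'],o['moment'])
    p,d=shot('wrist' if i%2 else 'scene')
cv2.imwrite('pics/w4.png',p[:,:,::-1])
p=load('scene')[0];cv2.imwrite('pics/c4.png',cv2.resize(p[160:280,370:490],None,fx=5,fy=5,interpolation=2)[:,:,::-1])
E
```

```text
[0.5768908  0.28344526 0.22365292] [ 0.15460435 -0.07376904 -1.79165084] [ 0.02251314  0.06123265 -0.02457162]
[0.57694609 0.28312445 0.22375244] [-0.05604002  0.46369049 -0.86434399] [3.95338427e-06 1.36193703e-02 2.39255740e-02]
[0.57702382 0.2829819  0.22380563] [ 0.32611339  0.19999545 -1.04604132] [ 0.00287419  0.0241721  -0.02576808]
[0.57704064 0.28298504 0.22383248] [-0.41476304  0.17921865 -1.57919525] [ 0.02606439  0.01800035 -0.04032987]
```

View pics/c4.png

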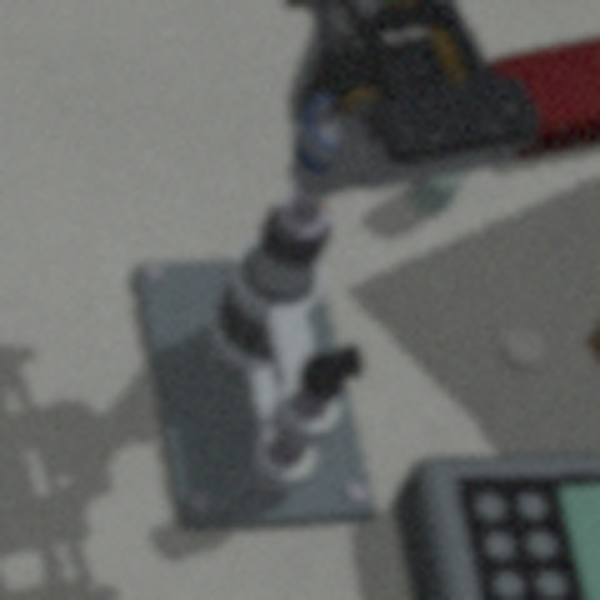

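View pics/w4.png

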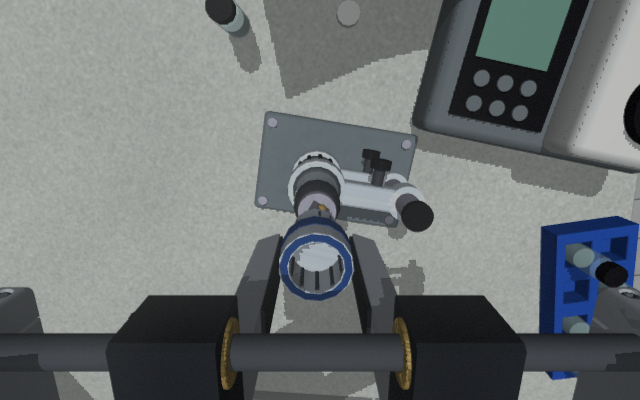

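Call:
{"op": "jog_arm", "data": {
  "rows": [0.0004, 0.0007, -0.005, 0, 0, 0, 1, 0, 0, -0.005, 0, 0, 0, 1, 0, 0, -0.005, 0, 0, 0, 1, 0, 0, -0.002, 0, 0, 0, 1, 0, 0, 0, 0, 0, 0, 1, 0, 0, 0, 0, 0, 0, 1]
}}

```text
time_s: 5.75
ee_pos: [0.5773, 0.2845, 0.2063]
eef_rot: [-1.021, 1.571, -2.693]
force: [-0.6, -0.1, -0.7]
grip_width: 0.0359
```

Call:
{"op": "jog_arm", "data": {
  "rows": [0, 0, -0.001, 0, 0, 0, 1, 0, 0, -0.001, 0, 0, 0, 1, 0, 0, 0, 0, 0, 0, 1]
}}

```text
time_s: 6.0
ee_pos: [0.5775, 0.2846, 0.2049]
eef_rot: [1.976, 1.57, 0.304]
force: [-0.1, 0.6, 2.6]
grip_width: 0.0364
```

Call:
{"op": "jog_arm", "data": {
  "rows": [0, 0, -0.001, 0, 0, 0, 1, 0, 0, -0.0005, 0, 0, 0, 1, 0, 0, 0, 0, 0, 0, 1]
}}

```text
time_s: 6.25
ee_pos: [0.5777, 0.2847, 0.2043]
eef_rot: [2.043, 1.568, 0.371]
force: [-0.6, -0.8, 8.9]
grip_width: 0.0361
```

Contact at TCP z of about 0.2045. I'll ease the load a little and turn.

Call:
{"op": "jog_arm", "data": {
  "rows": [0, -0.0006, -0.0002, 0, 0, 2, 1, 0, 0, 0, 0, 0, 2, 1, 0, 0, 0, 0, 0, 2, 1]
}}

```text
time_s: 6.5
ee_pos: [0.578, 0.284, 0.2042]
eef_rot: [1.861, 1.568, 0.295]
force: [2.2, -0.8, 7.9]
grip_width: 0.0362
```

Call:
{"op": "jog_arm", "data": {
  "rows": [0, 0, 0, 0, 0, 2, 1, 0, 0, 0, 0, 0, 2, 1, 0, 0, 0, 0, 0, 2, 1]
}}

```text
time_s: 6.75
ee_pos: [0.5781, 0.2839, 0.204]
eef_rot: [1.73, 1.568, 0.269]
force: [3.6, 0.2, 5.7]
grip_width: 0.0357
```

Call:
{"op": "jog_arm", "data": {
  "rows": [0, 0, 0, 0, 0, 2, 1, 0, 0, 0, 0, 0, 2, 1, 0, 0, 0, 0, 0, 2, 1]
}}

```text
time_s: 7.0
ee_pos: [0.5783, 0.2839, 0.2039]
eef_rot: [1.625, 1.567, 0.269]
force: [4.6, -0.2, 4.3]
grip_width: 0.0362
```

Call:
{"op": "jog_arm", "data": {
  "rows": [0.0005, 0, -0.0002, 0, 0, 2, 1, 0.0005, 0, 0, 0, 0, 2, 1, 0, 0, 0, 0, 0, 2, 1]
}}

```text
time_s: 7.25
ee_pos: [0.5788, 0.284, 0.2034]
eef_rot: [1.574, 1.569, 0.323]
force: [2.7, -0.1, 3.3]
grip_width: 0.036
```

Call:
{"op": "jog_arm", "data": {
  "rows": [0, 0, -0.0002, 0, 0, 2, 1, 0, 0, 0, 0, 0, 2, 1, 0, 0, 0, 0, 0, 2, 1]
}}

```text
time_s: 7.5
ee_pos: [0.5789, 0.2841, 0.2031]
eef_rot: [1.52, 1.568, 0.373]
force: [3.2, 1.5, 1.8]
grip_width: 0.0363
```

Call:
{"op": "jog_arm", "data": {
  "rows": [0, 0, -0.0002, 0, 0, 2, 1, 0, 0, 0, 0, 0, 2, 1, 0, 0, 0, 0, 0, 2, 1]
}}

```text
time_s: 7.75
ee_pos: [0.5788, 0.2841, 0.2024]
eef_rot: [1.44, 1.569, 0.398]
force: [4.3, 1.1, -1.0]
grip_width: 0.0362
```

Call:
{"op": "jog_arm", "data": {
  "rows": [0.0003, 0, -0.0005, 0, 0, 2, 1, 0, 0, -0.0005, 0, 0, 2, 1, 0, 0, 0, 0, 0, 0, 1]
}}

```text
time_s: 8.0
ee_pos: [0.5789, 0.2842, 0.2012]
eef_rot: [1.558, 1.57, 0.586]
force: [3.2, 1.8, -1.6]
grip_width: 0.0359
```

Call:
{"op": "jog_arm", "data": {
  "rows": [0, 0, -0.0005, 0, 0, 0, 1, 0, 0, -0.0005, 0, 0, 0, 1, 0, 0, 0, 0, 0, 0, 1]
}}

```text
time_s: 8.25
ee_pos: [0.5789, 0.2841, 0.2006]
eef_rot: [1.462, 1.569, 0.488]
force: [5.2, 3.4, 2.1]
grip_width: 0.0362
```

Call:
{"op": "jog_arm", "data": {
  "rows": [0.0005, 0.0004, 0, 0, 0, 0, 1, 0, 0, -0.0005, 0, 0, 0, 1, 0, 0, 0, 0, 0, 0, 1]
}}

```text
time_s: 8.5
ee_pos: [0.5793, 0.2845, 0.1999]
eef_rot: [1.593, 1.57, 0.619]
force: [4.4, 3.5, 3.2]
grip_width: 0.0359
```

```bash
python3 - <<'E'
from h import *
o=ctrl.get_obs(); print(o['ee_pos'],o['force'],o['moment'],o['qpos'][5])
from scipy.spatial.transform import Rotation as R
print(R.from_euler('xyz',o['eef_rot']).as_matrix().round(3))
E
```

```text
[0.57925312 0.28448509 0.19989564] [4.38595232 3.49985456 3.22224032] [ 0.74764411 -0.78585196 -0.02644196] -0.1971236854305099
[[ 0.001  0.827  0.562]
 [ 0.     0.562 -0.827]
 [-1.     0.001 -0.   ]]
```

Call:
{"op": "jog_arm", "data": {
  "rows": [0, 0, -0.0005, 0, 0, 0, 1, 0, 0, 0, 0, 0, 0, 1]
}}

```text
time_s: 8.67
ee_pos: [0.5794, 0.2846, 0.1995]
eef_rot: [1.534, 1.569, 0.56]
force: [5.7, 3.6, 4.2]
grip_width: 0.036
```

Call:
{"op": "jog_arm", "data": {
  "rows": [0, 0, -0.0005, 0, 0, 0, 1, 0, 0, 0, 0, 0, 0, 1]
}}

```text
time_s: 8.83
ee_pos: [0.5793, 0.2846, 0.1989]
eef_rot: [1.578, 1.57, 0.605]
force: [5.2, 4.4, 3.6]
grip_width: 0.0361
```

```bash
python3 - <<'E'
from h import *
p,d=shot('wrist'); cv2.imwrite('pics/w5.png',p[:,:,::-1])
q,d=shot('scene');cv2.imwrite('pics/c5.png',np.hstack([cv2.resize(q[170:240,400:460],(480,560),interpolation=2),])[:,:,::-1])
cv2.imwrite('pics/c5w.png',cv2.resize(p[180:310,260:380],None,fx=5,fy=4.5,interpolation=2)[:,:,::-1])
o=ctrl.get_obs(); print(o['ee_pos'],o['force'],o['moment'])
E
```

```text
[0.57934062 0.28453545 0.19890333] [5.34830998 4.01506388 3.43668661] [ 0.89877297 -1.01956914  0.0672961 ]
```

View pics/c5w.png

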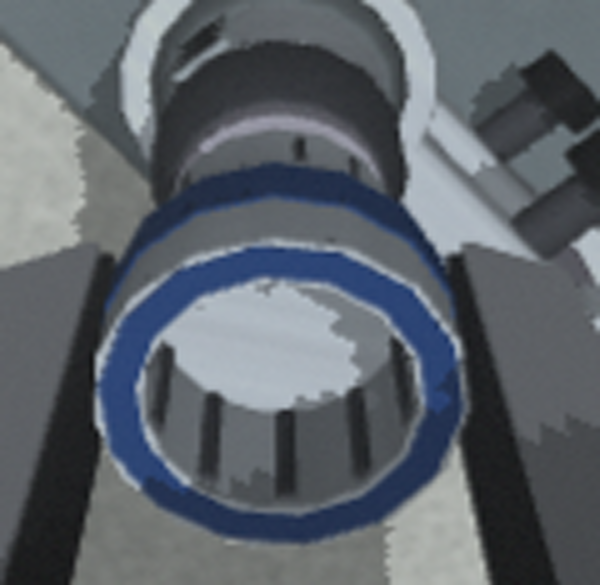

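View pics/c5.png

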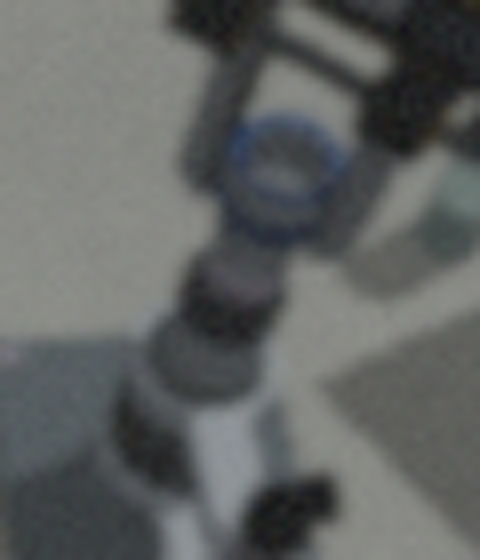

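Call:
{"op": "jog_arm", "data": {
  "rows": [0.0008, 0.0006, 0, 0, 0, 0, 1, 0, 0, 0, 0, 0, 0, 1]
}}

```text
time_s: 9.1
ee_pos: [0.5798, 0.2849, 0.1987]
eef_rot: [-1.646, 1.57, -2.62]
force: [0.8, 2.0, 4.4]
grip_width: 0.036
```

Call:
{"op": "jog_arm", "data": {
  "rows": [0, 0, -0.0005, 0, 0, 0, 1, 0, 0, -0.0005, 0, 0, 0, 1, 0, 0, 0, 0, 0, 0, 1]
}}

```text
time_s: 9.35
ee_pos: [0.58, 0.2848, 0.1984]
eef_rot: [1.176, 1.57, 0.202]
force: [0.6, 1.6, 8.6]
grip_width: 0.0357
```

Lateral load is gone, and at 6 mm below first contact (rim about 11 mm) this is the ball. Now I'll press in small steps.

Call:
{"op": "jog_arm", "data": {
  "rows": [0, 0, -0.0005, 0, 0, 0, 1, 0, 0, 0, 0, 0, 0, 1]
}}

```text
time_s: 9.52
ee_pos: [0.58, 0.2848, 0.1981]
eef_rot: [1.215, 1.57, 0.241]
force: [0.9, 0.4, 9.9]
grip_width: 0.0364
```

Call:
{"op": "jog_arm", "data": {
  "rows": [0, 0, -0.0005, 0, 0, 0, 1, 0, 0, 0, 0, 0, 0, 1]
}}

```text
time_s: 9.68
ee_pos: [0.5801, 0.2849, 0.1978]
eef_rot: [1.245, 1.569, 0.271]
force: [0.6, 0.6, 11.4]
grip_width: 0.0364
```

Call:
{"op": "jog_arm", "data": {
  "rows": [0, 0, -0.0005, 0, 0, 0, 1, 0, 0, 0, 0, 0, 0, 1]
}}

```text
time_s: 9.85
ee_pos: [0.5802, 0.2849, 0.1975]
eef_rot: [1.265, 1.569, 0.291]
force: [0.4, -0.4, 12.5]
grip_width: 0.0362
```

Call:
{"op": "jog_arm", "data": {
  "rows": [0, 0, -0.0005, 0, 0, 0, 1, 0, 0, -0.0005, 0, 0, 0, 1, 0, 0, 0, 0, 0, 0, 1]
}}

```text
time_s: 10.1
ee_pos: [0.5796, 0.2848, 0.1944]
eef_rot: [-1.818, 1.569, -2.792]
force: [2.6, 3.9, -4.2]
grip_width: 0.0357
```

Call:
{"op": "jog_arm", "data": {
  "rows": [0, 0, -0.0005, 0, 0, 0, 1, 0, 0, 0, 0, 0, 0, 1]
}}

```text
time_s: 10.27
ee_pos: [0.5794, 0.2847, 0.1934]
eef_rot: [-1.761, 1.569, -2.735]
force: [2.8, 2.8, -4.8]
grip_width: 0.0363
```

Call:
{"op": "jog_arm", "data": {
  "rows": [0, 0, -0.0005, 0, 0, 0, 1, 0, 0, 0, 0, 0, 0, 1]
}}

```text
time_s: 10.43
ee_pos: [0.5796, 0.2848, 0.1935]
eef_rot: [-1.762, 1.569, -2.736]
force: [1.5, 1.7, -4.5]
grip_width: 0.0359
```

Snapped through; the ball is now drawing the socket down. I'll keep lowering until the shoulder contact is felt.

Call:
{"op": "jog_arm", "data": {
  "rows": [0, 0, -0.001, 0, 0, 0, 1, 0, 0, -0.001, 0, 0, 0, 1, 0, 0, 0, 0, 0, 0, 1]
}}

```text
time_s: 10.68
ee_pos: [0.5798, 0.2847, 0.192]
eef_rot: [-1.363, 1.57, -2.337]
force: [-0.6, -0.2, -1.6]
grip_width: 0.0361
```

Call:
{"op": "jog_arm", "data": {
  "rows": [0, 0, -0.001, 0, 0, 0, 1, 0, 0, -0.001, 0, 0, 0, 1, 0, 0, 0, 0, 0, 0, 1]
}}

```text
time_s: 10.93
ee_pos: [0.5798, 0.2848, 0.19]
eef_rot: [-1.539, 1.57, -2.513]
force: [0.3, -0.3, -1.4]
grip_width: 0.0362
```

Call:
{"op": "jog_arm", "data": {
  "rows": [0, 0, -0.0005, 0, 0, 0, 1, 0, 0, -0.0005, 0, 0, 0, 1, 0, 0, 0, 0, 0, 0, 1]
}}

```text
time_s: 11.18
ee_pos: [0.5799, 0.2848, 0.1896]
eef_rot: [0.838, 1.57, -0.136]
force: [-2.5, -2.4, 4.1]
grip_width: 0.0359
```

Call:
{"op": "jog_arm", "data": {
  "rows": [0, 0, -0.0004, 0, 0, 0, 1, 0, 0, 0, 0, 0, 0, 1]
}}

```text
time_s: 11.35
ee_pos: [0.58, 0.2848, 0.1896]
eef_rot: [1.148, 1.57, 0.174]
force: [-3.3, -3.7, 6.5]
grip_width: 0.0362
```

Call:
{"op": "jog_arm", "data": {
  "rows": [0, 0, -0.0004, 0, 0, 0, 1, 0, 0, 0, 0, 0, 0, 1, 0, 0, 0, 0, 0, 0, 1]
}}

```text
time_s: 11.6
ee_pos: [0.58, 0.2848, 0.1895]
eef_rot: [1.214, 1.57, 0.24]
force: [-4.6, -3.1, 9.1]
grip_width: 0.0362
```

```bash
python3 - <<'E'
from h import *
p,d=shot('wrist'); cv2.imwrite('pics/c6w.png',cv2.resize(p[180:310,260:380],None,fx=5,fy=4.5,interpolation=2)[:,:,::-1])
q,d=shot('side');cv2.imwrite('pics/c6.png',cv2.resize(q[100:170,250:330],(640,560),interpolation=2)[:,:,::-1])
o=ctrl.get_obs(); print(o['ee_pos'],o['force'],o['moment'])
E
```

```text
[0.57999623 0.28481033 0.18951324] [-4.31060114 -2.55021662  9.19130134] [-0.64610964  0.85775229  0.02267673]
```

View pics/c6w.png

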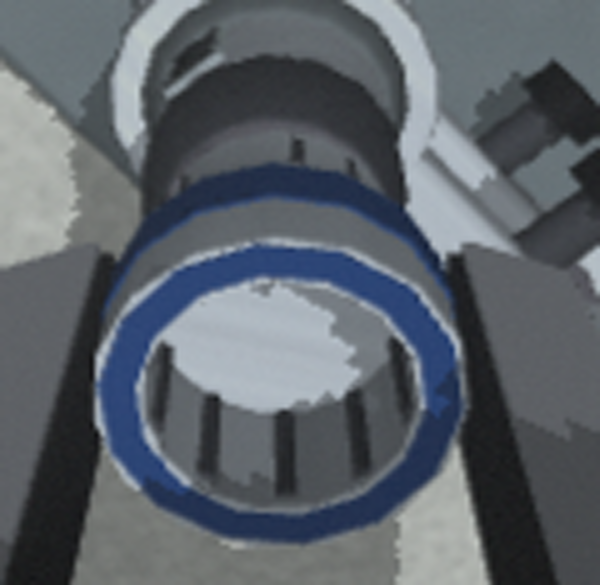

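View pics/c6.png

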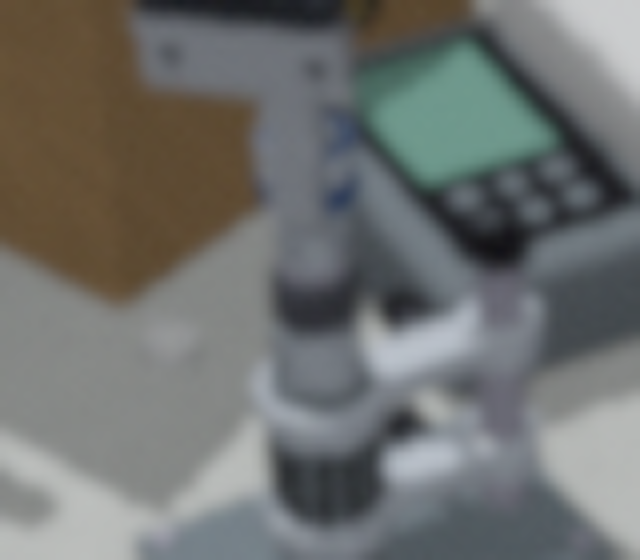

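Fully seated: a hard stop at TCP 0.1895, 14.8 mm below first contact, and the shoulder's ring is no longer visible at the rim. Next I'll relax the side load and tug upward gently.

Call:
{"op": "jog_arm", "data": {
  "rows": [-0.0005, -0.0003, 0.0005, 0, 0, 0, 1, 0, 0, 0.0005, 0, 0, 0, 1, 0, 0, 0, 0, 0, 0, 1]
}}

```text
time_s: 11.95
ee_pos: [0.5796, 0.2847, 0.1896]
eef_rot: [1.422, 1.57, 0.448]
force: [-0.5, -0.6, 3.6]
grip_width: 0.0359
```

Call:
{"op": "jog_arm", "data": {
  "rows": [0, 0, 0.0005, 0, 0, 0, 1, 0, 0, 0.0005, 0, 0, 0, 1, 0, 0, 0, 0, 0, 0, 1]
}}

```text
time_s: 12.2
ee_pos: [0.5792, 0.2846, 0.19]
eef_rot: [-1.823, 1.57, -2.796]
force: [0.8, -0.2, -1.2]
grip_width: 0.0359
```

Call:
{"op": "jog_arm", "data": {
  "rows": [0, 0, 0.0005, 0, 0, 0, 1, 0, 0, 0, 0, 0, 0, 1]
}}

```text
time_s: 12.37
ee_pos: [0.5793, 0.2846, 0.1906]
eef_rot: [-1.817, 1.57, -2.79]
force: [0.4, 0.2, -0.9]
grip_width: 0.0361
```

Call:
{"op": "jog_arm", "data": {
  "rows": [0, 0, 0.0004, 0, 0, 0, 1, 0, 0, 0, 0, 0, 0, 1]
}}

```text
time_s: 12.53
ee_pos: [0.5794, 0.2846, 0.1912]
eef_rot: [-1.522, 1.571, -2.496]
force: [0.7, -0.0, -0.2]
grip_width: 0.0362
```

Call:
{"op": "jog_arm", "data": {
  "rows": [0, 0, 0.0004, 0, 0, 0, 1, 0, 0, 0, 0, 0, 0, 1]
}}

```text
time_s: 12.7
ee_pos: [0.5794, 0.2846, 0.1917]
eef_rot: [1.656, 1.571, 0.682]
force: [1.0, 0.1, -1.3]
grip_width: 0.0359
```

Call:
{"op": "jog_arm", "data": {
  "rows": [0, 0, 0.0004, 0, 0, 0, 1, 0, 0, 0, 0, 0, 0, 1]
}}

```text
time_s: 12.87
ee_pos: [0.5794, 0.2846, 0.1921]
eef_rot: [-2.474, 1.571, 2.836]
force: [0.2, 0.3, -2.6]
grip_width: 0.0361
```

Call:
{"op": "jog_arm", "data": {
  "rows": [0, 0, 0.0003, 0, 0, 0, 1, 0, 0, 0, 0, 0, 0, 1]
}}

```text
time_s: 13.03
ee_pos: [0.5794, 0.2846, 0.1923]
eef_rot: [-2.087, 1.571, -3.061]
force: [-0.0, 1.0, -1.8]
grip_width: 0.0361
```

Call:
{"op": "jog_arm", "data": {
  "rows": [0, 0, 0.0003, 0, 0, 0, 1, 0, 0, 0, 0, 0, 0, 1]
}}

```text
time_s: 13.2
ee_pos: [0.5793, 0.2846, 0.1925]
eef_rot: [-1.837, 1.57, -2.811]
force: [-0.2, 1.0, -2.4]
grip_width: 0.0358
```

Call:
{"op": "jog_arm", "data": {
  "rows": [0, 0, 0.0004, 0, 0, 0, 1, 0, 0, 0, 0, 0, 0, 1]
}}

```text
time_s: 13.37
ee_pos: [0.5794, 0.2847, 0.1929]
eef_rot: [-2.795, 1.571, 2.514]
force: [1.1, 0.8, -3.8]
grip_width: 0.036
```

Call:
{"op": "jog_arm", "data": {
  "rows": [0, 0, 0.0004, 0, 0, 0, 1, 0, 0, 0, 0, 0, 0, 1]
}}

```text
time_s: 13.53
ee_pos: [0.5795, 0.2848, 0.1934]
eef_rot: [2.005, 1.57, 1.031]
force: [2.5, 3.4, -5.0]
grip_width: 0.0364
```

Call:
{"op": "jog_arm", "data": {
  "rows": [0, 0, 0.0003, 0, 0, 0, 1, 0, 0, 0, 0, 0, 0, 1]
}}

```text
time_s: 13.7
ee_pos: [0.5794, 0.2847, 0.1937]
eef_rot: [1.987, 1.57, 1.013]
force: [2.5, 3.7, -5.0]
grip_width: 0.0362
```

The ball is holding with about 4 N upward net, plus side load. I'll hold briefly, then go back down home.

Call:
{"op": "jog_arm", "data": {
  "rows": [0, 0, 0, 0, 0, 0, 1, 0, 0, 0, 0, 0, 0, 1]
}}

```text
time_s: 13.87
ee_pos: [0.5794, 0.2847, 0.1937]
eef_rot: [2.052, 1.571, 1.078]
force: [2.5, 2.6, -5.3]
grip_width: 0.0361
```

Call:
{"op": "jog_arm", "data": {
  "rows": [0, 0, -0.001, 0, 0, 0, 1, 0, 0, -0.001, 0, 0, 0, 1, 0, 0, -0.001, 0, 0, 0, 1, 0, 0, 0, 0, 0, 0, 1]
}}

```text
time_s: 14.2
ee_pos: [0.5793, 0.2844, 0.1907]
eef_rot: [-1.131, 1.57, -2.105]
force: [0.3, -0.4, -1.5]
grip_width: 0.0361
```

Call:
{"op": "jog_arm", "data": {
  "rows": [0, 0, -0.0005, 0, 0, 0, 1, 0, 0, -0.0005, 0, 0, 0, 1, 0, 0, 0, 0, 0, 0, 1]
}}

```text
time_s: 14.45
ee_pos: [0.5794, 0.2845, 0.1897]
eef_rot: [-1.074, 1.571, -2.048]
force: [0.0, 0.8, -0.0]
grip_width: 0.0359
```

Call:
{"op": "jog_arm", "data": {
  "rows": [0, 0, -0.0004, 0, 0, 0, 1, 0, 0, -0.0004, 0, 0, 0, 1, 0, 0, 0, 0, 0, 0, 1]
}}

```text
time_s: 14.7
ee_pos: [0.5795, 0.2846, 0.1896]
eef_rot: [1.251, 1.57, 0.278]
force: [-2.3, -1.0, 4.7]
grip_width: 0.0362
```

Call:
{"op": "jog_arm", "data": {
  "rows": [0, 0, 0.0003, 0, 0, 0, 0.42, 0, 0, 0, 0, 0, 0, 0.42, 0, 0, 0, 0, 0, 0, 0.42, 0, 0, 0, 0, 0, 0, 0.42, 0, 0, 0, 0, 0, 0, 0.42]
}}

```text
time_s: 15.12
ee_pos: [0.5794, 0.2846, 0.1891]
eef_rot: [-1.739, 1.571, -2.713]
force: [0.9, -0.5, -0.0]
grip_width: 0.0545
```

```bash
python3 - <<'E'
from h import *
p,d=shot('wrist'); cv2.imwrite('pics/w7.png',p[:,:,::-1])
o=ctrl.get_obs(); print(o['ee_pos'],o['force'],o['grip_width'])
E
```

```text
[0.57937658 0.28459595 0.1890968 ] [-0.23877338  0.41176153 -0.56686645] 0.0544820996074395
```

View pics/w7.png

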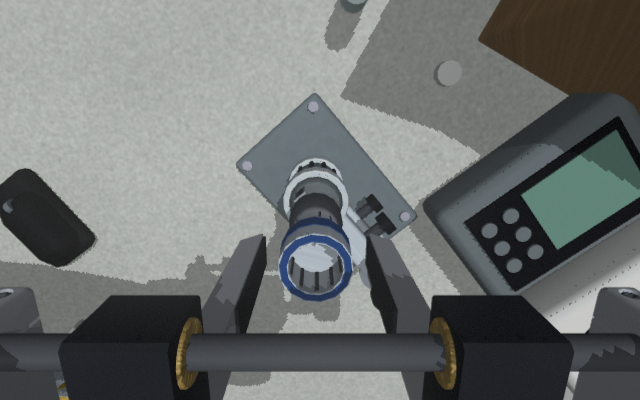

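Released. The socket at (316,266) stands clear of both pads. Now I'll back straight up.

Call:
{"op": "jog_arm", "data": {
  "rows": [0, 0, 0.01, 0, 0, 0, 0.42, 0, 0, 0.02, 0, 0, 0, 0.42, 0, 0, 0.025, 0, 0, 0, 0.42, 0, 0, 0.025, 0, 0, 0, 0.42, 0, 0, 0.02, 0, 0, 0, 0.42, 0, 0, 0, 0, 0, 0, 0.42, 0, 0, 0, 0, 0, 0, 0.42, 0, 0, 0, 0, 0, 0, 0.42]
}}

```text
time_s: 15.83
ee_pos: [0.5792, 0.2845, 0.2884]
eef_rot: [-1.719, 1.57, -2.693]
force: [0.6, -0.6, -0.4]
grip_width: 0.0547
```

```bash
python3 - <<'E'
from h import *
p,d=shot('wrist'); cv2.imwrite('pics/w8.png',p[:,:,::-1]); _,_,K,T=load('wrist')
cl=cloud(d,K,T); b=(cl[...,2]>.205)&(cl[...,2]<.225)&(np.hypot(cl[...,0]-.578,cl[...,1]-.284)<.03); q=cl[b]; print(len(q),(q.min(0)+q.max(0))/2,np.ptp(q,0),np.median(q[:,2]),np.percentile(q[:,2],[5,95]))
q,d,=shot('side');K,T=load('side')[2:]
cl=cloud(d,K,T); b=(cl[...,2]>.210)&(cl[...,2]<.225)&(np.hypot(cl[...,0]-.578,cl[...,1]-.284)<.025); r=cl[b]; print(len(r),r.mean(0),r[:,2].max())
cv2.imwrite('pics/c8.png',cv2.resize(q[100:170,250:330],(640,560),interpolation=2)[:,:,::-1])
E
```

```text
1130 [0.57652743 0.28400325 0.21147554] [0.03568286 0.0353608  0.01290264] 0.21575797090418003 [0.20693018 0.21707857]
83 [0.57715945 0.28599993 0.2157343 ] 0.22083782319440703
```

View pics/c8.png

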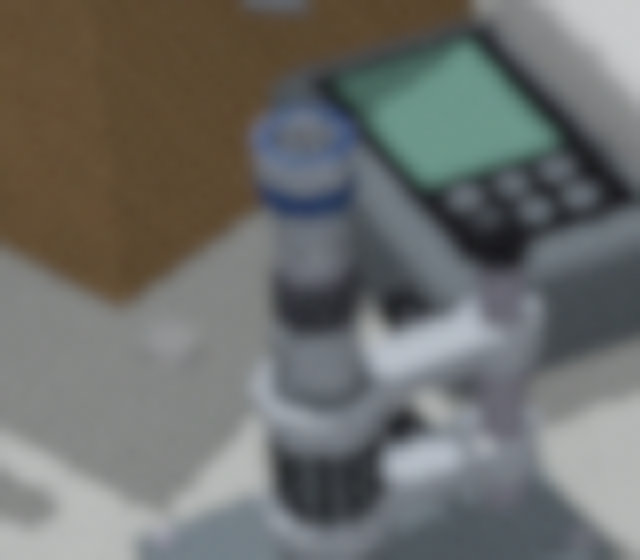

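View pics/w8.png

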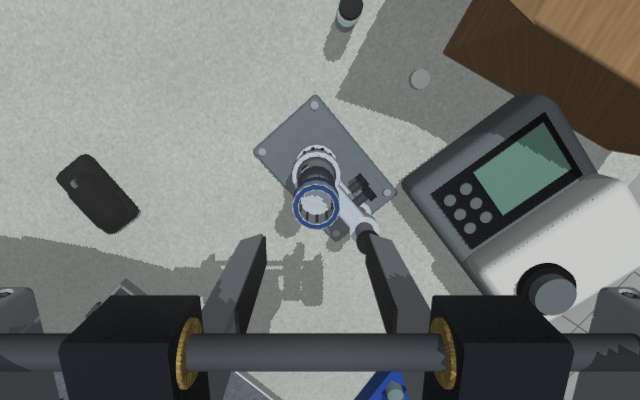

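```bash
python3 - <<'E'
from h import *
print(ctrl.hand_in())
E
```

```text
the job is handed in; nothing more can be done
None
```

The blue-banded socket is on the driver, fully home and released. I handed the job in at about 16 s of the 69 s allowed, and hand-in gives no verdict.

- **Pick-up:** The blue socket was in the middle pocket. I gripped it by the cup and lifted it out of the case.
- **Finding the square:** I turned it about 40° under light pressure until it dropped onto the square. The highest upward force I read was about 9 N.
- **Pressing home:** The ball snapped through at about 12 to 13 N. The socket then ran down to a hard stop on the shoulder, 14.8 mm below first contact, where I pressed with about 9 N.
- **Tug:** Resistance began after about 2.5 mm. I held about 4 N net upward, with the gripper 4 mm above home, then lowered it back to the shoulder and let go.

**Last checks:**
- **Height:** The socket's top is at z 0.2158 m, against 0.216 m expected when home.
- **Centring:** It is centred within about 1 mm of the drive axis by the wrist camera. The side camera's depth points differ from that by about 2 mm in y, which is within its calibration error.
- **Hand clear:** The hand was about 10 cm above the seated position and touching nothing.

**Disagreements and gaps:** While seated, the gripper read about 2 to 3 mm in x away from the drive axis the cameras gave. I went by the side forces to line it up instead. I did not take a final picture of the case, but nothing there was touched after the lift.

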